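# Raise the hood sash to its pointer and slide the drying board in

## Task

Open the finishing hood on the bench: push its counterweighted sash up from beneath the lip until the lip is level with the brass pointer on the left post, and leave it standing there. Then slide the drying board with the two freshly oiled blocks along the bench, under the raised sash, until the whole board is just inside the hood. It is all pushing: do not lift the board, do not touch the oiled blocks or shake them out of place, and leave the pointer and everything else on the bench as they are.

Things in the scene. Friction and masses are not known exactly. Their poses are not given: they have to be found in the camera images.
- hood: Fixed finishing hood, 450 wide x 205 deep x 434 mm high, no floor or sill; front leans back 22 deg. Origin on the bench, mid-front, where the sash plane meets the bench; x points into the hood, y to its left, z up. Posts 30 mm square at y = +-175 mm, front faces 15 mm out from the sash plane; opening 320 mm wide. Counterweight channels outside them, to y = +-225 mm. Back panel at x = 194 mm.
- sash (a joint): Travel of the sash up its slope in m: 0 shut (lower edge 10 mm from the bench), 0.165 fully up; direction (sin 22deg, 0, cos 22deg) in the hood's frame. It starts shut and then bars the way into the hood. Two counterweights balance it: moving it takes about 3 to 6 N, and it stays where it is left.
- lip_nose (a point): Middle of the front nose (10 mm thick, half-way up it) of the aluminium lip on the sash, 35 mm out from the sash plane; shut, about 97 mm above the bench. Axes: x square to the sash, into the hood; y left along the lip; z up the slope. The lip is 280 mm wide; above the nose a steep fairing runs back to the sash over 50 mm, so it can only be pushed from beneath.
- lip_under (a point): Middle of the lip's flat underside (280 mm wide, standing out 30 mm from the sash's bottom rail, square to it), 15 mm behind the nose and 15 mm in front of the rail: the place to push, along this point's z axis (up the slope). Axes as lip_nose. The rail's face continues 70 mm down the slope below it.
- index_tip (a point): Tip of the brass pointer, a 34 x 22 mm clip on the front of the left post; the tip points sideways at the left end of the lip, 146 mm left of the hood's middle, as far out from the sash as the nose. Axes as lip_nose: the sash is right when lip_nose and this tip agree along this z axis. 90 to 160 mm of sash travel above the shut nose. Held by friction only.
- drying_board: Loose plywood board in front of the hood, 100 deep (x) x 165 wide (y) x 22 mm thick, 0.2 to 0.5 kg, with two cross slats 6 mm high that carry the blocks. Origin at the centre of its underside; x towards the hood, y to its left. Push on its near edge face, 165 x 22 mm, at x = -50 mm.
- edge_left (a point): Left end of the drying board's near edge face, 11 mm above the bench. The board is wholly inside when edge_left and edge_right both have x > 0 in the hood's frame.
- edge_right (a point): Right end of the drying board's near edge face, 11 mm above the bench.
- offcut_1: Freshly oiled reddish block, 45 x 70 x 19 mm (x, y, z), loose on the left half of the slats, its underside 28 mm above the bench, its near side about 46 mm behind the board's near edge. Origin at the centre of its underside.
- offcut_2: Freshly oiled light wood block, 38 x 55 x 22 mm (x, y, z), loose on the right half of the slats, its underside 28 mm above the bench, its near side about 49 mm behind the board's near edge. Origin at the centre of its underside.
- glue_bottle: Bystander: glue bottle, 69 mm diameter, 198 mm high, standing on the bench right of the hood. Origin at the centre of its underside.
- tape_roll: Bystander: roll of wide masking tape lying flat, 113 mm diameter, 35 mm high, to the right. Origin at the centre of its underside.
- tape_measure: Bystander: tape measure, 39 x 91 x 66 mm, left of the hood's front. Origin at the centre of its underside.
- sanding_block: Bystander: wooden sanding block lying left of the drying board, 66 x 115 x 30 mm, long axis y. Origin at the centre of its underside.
- bench_brush: Bystander: bench brush, 30 x 230 x 21 mm, long axis y, lying right of the drying board. Origin at the centre of its underside.
Not all that is in view belongs to the job. Leave any pink or purple look-alike of the offcut_2 alone.

How it is judged:
By the outcome, as a careful person would: the job done as asked, in the order asked, and still so for the second after the job is handed in, with the robot touching nothing.
It also fails if it takes over 64 s, if anything falls off the work surface, if the arm or the gripper's body presses on something with over 40 N, if the wrist force passes 120 N, or if a joint passes its speed limit or range.

## Robot

A 6-joint arm with a two-finger parallel gripper is mounted at the origin on a cart in front of the work surface, level with it; the furniture and walls round the work are solid. World frame = base frame: x ahead of the robot, y to its left, z up, the work surface at z = 0. Lengths are in m, angles in rad, forces in N, time in s.
With the tool pointing down it reaches from about 0.35 to 0.975 m from the base axis. Payload 4.9 kg.
Tool frame: the origin (TCP) lies at the very end of the fingers, on their centre line; the grasp point (between the pads) lies manip.grip_point_offset behind it (manip.grip_point_offset is the distance from the TCP to the grasp point, in m); z points along the fingers, y is the line along which they close (so a half turn about z gives the same grasp; the last joint's range is limited). The gripper opens to 85 mm and grips with 20 to 120 N. Pads are 22 mm wide; open, the fingers measure 114 mm over their backs; the gripper's body (76 mm by 85 mm) begins 54 mm behind the grasp point. The pads swing forward as they close: fully open they stand 13 mm farther back than shut.
Start: joints at [1.097, 0.053, 1.613, -0, 1.476, -0.119], TCP at [0.217, 0.586, 0.194] pointing down, gripper open.
Joint ranges: [-3.01, 3.01], [-1.01, 2.22], [0.06, 2.58], [-1.02, 4.17], [0.09, 2.62], [-3.14, 3.14]. Speed limits (rad/s): [2.57, 2.57, 3.14, 3.14, 3.14, 3.14].

## Interface

Orientations are given as a unit quaternion [w, x, y, z].
In Python, from plant import manip gives the robot as it stands.
- The arm moves only by the shell command python3 -m crank 'ROWS' [OPENING]. ROWS is JSON, a list of rows, each an object of numbers: "x", "y", "z": the shift along the tool's x, y, z in cm; "turn": the turn about the tool's z in rad. In form: [{"x": .., "y": .., "z": .., "turn": ..}, ...]. A call has 1 to 5 rows; each row shifts and turns the commanded pose from where the row before left it, along the tool's axes as they then stand; what a row does not reach is not made up. A row lasts 1/10 s, in which the tool goes at most 50 mm and 8.59 degrees, less where a joint would pass 70% of its speed; a pose out of reach is approached as far as the arm can. A call with a gripper value outside its range is refused whole. OPENING is the opening in per cent of the stroke, from 0 (shut) to 100 (fully open), set as the call begins (- or left out, the last holds). The fingers move at their own pace and stop on an object; the grip force is fixed at half the most. Time passes only in rows, so rows that do not move let the fingers close. It gives the time, the measured TCP pose, the force, the opening and the grip force at its end, in the units of the state.
- manip.state(): the state, without advancing time (a new reading comes with each control period).
- manip.grab_frame(name): name is "side" or "top"; returns (picture, depth): 480x640x3 uint8, red, green, blue; 480x640 float32, m along the optical axis (not along the pixel's ray), 0 where there is no reading.
- manip.camera_model(name): a dict with "mtx" (3x3 intrinsics, pixels), "k1" (the pictures are not rectified: a ray, as slopes to the right and down, at radius r is drawn at 1 + k1 r^2 times it, then the intrinsics apply), "world_to_cam" (4x4, takes a point from world to camera coordinates). Camera axes: x right, y down, z forward; pixel columns grow to the right and rows downward; lengths in m; the calibration is good to about 2 mm. A picture is of the moment at which its call begins. camera_model takes no time and is no camera call.
- manip.job_done(): hands the job in; it is judged then, once.
The state is a dict: "time": time; "joint_pos": joint angles; "joint_vel": joint speeds; "joint_efforts": joint torques, N m; "tool_pos": TCP position; "tool_rot": TCP orientation; "contact_force": force on the tool from outside, world axes, zero at the start; "ft_torque": the same for the moment, N m; "gripper_width": opening from 0.0 (shut) to 1.0 (fully open); "grasp_force": force on a finger pad.
Only numpy, scipy, OpenCV 4.12 (cv2) and the standard library are available. Lean on these libraries where they do the work, as an engineer would, in place of code of your own. Each camera call takes 0.05 s, during which the arm holds its last target. There are 200 camera calls.

## Working session

There is one attempt and no reset: what is moved stays moved. The work goes in short steps, Python scripts to look and compute and a shell command to move; the robot and the scene stay as the last step left them, time stands still between calls to the robot, and variables do not carry over. Pictures are saved under pics/ and viewed, at most 10 in all, crops included, and the job is handed in when it is done.

```bash
ls; mkdir -p pics
cat > h.py <<'E'
import numpy as np, cv2
from plant import manip
def snap(n,f=None):
    im,d=manip.grab_frame(n)
    if f: cv2.imwrite('pics/'+f,im[:,:,::-1]); np.save('pics/'+n+'.npy',d); np.save('pics/'+n+'_im.npy',im)
    return im,d
def cloud(n,d):
    m=manip.camera_model(n); K=np.array(m['mtx']); T=np.linalg.inv(np.array(m['world_to_cam'])); k=m['k1']
    v,u=np.mgrid[:480,:640].astype(float)
    D=np.array([k,0,0,0,0],float)
    p=cv2.undistortPoints(np.stack([u.ravel(),v.ravel()],1)[:,None],K,D)[:,0].reshape(480,640,2)
    P=np.dstack([p[...,0]*d,p[...,1]*d,d,np.ones_like(d)])
    return (P@T.T)[...,:3]
E
python3 - <<'E'
from h import *
for n in('top','side'):
    snap(n,n+'0.png'); m=manip.camera_model(n); T=np.linalg.inv(m['world_to_cam']); print(n,T[:3,3].round(3),T[:3,2].round(3),m['mtx'][0][0])
s=manip.state(); print(s['tool_pos'],s['tool_rot'],s['contact_force'],manip.grip_point_offset,s['time'])
E
```

```text
pics
top [0.062 0.029 1.306] [ 0.359 -0.046 -0.932] 435.5735263249574
side [ 0.043 -0.953  0.992] [ 0.348  0.691 -0.633] 592.3492550342047
[0.21683306 0.58551595 0.19278292] [-2.60126583e-04  1.76449786e-01  9.84309202e-01 -8.94424425e-04] [-0.51083006  0.87012841  0.76993428] 0.0187 0.1
```

View pics/top0.png

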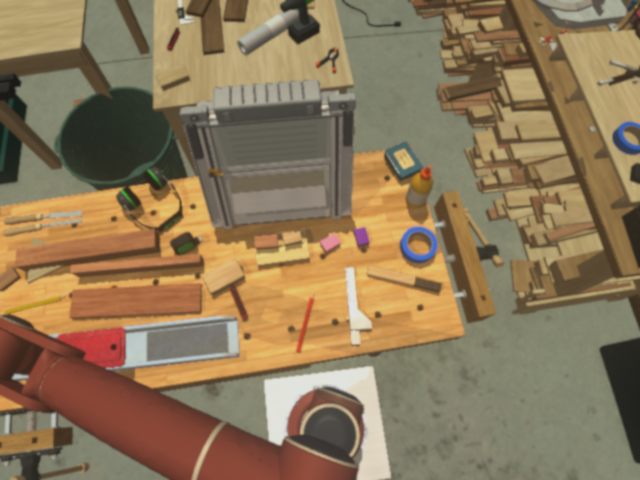

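View pics/side0.png

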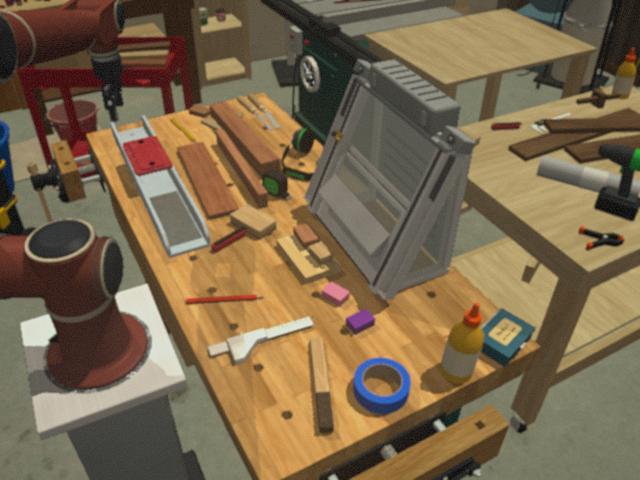

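Run:
```python
from h import *
t=np.load('pics/top_im.npy');s=np.load('pics/side_im.npy')
a=cv2.resize(t[70:270,175:375],(600,600),interpolation=cv2.INTER_CUBIC);cv2.imwrite('pics/c_top.png',a[:,:,::-1])
a=cv2.resize(s[50:310,260:490],(530,600),interpolation=cv2.INTER_CUBIC);cv2.imwrite('pics/c_side.png',a[:,:,::-1])
for n in('top','side'):
    P=cloud(n,np.load(f'pics/{n}.npy')); np.save(f'pics/P_{n}.npy',P)
    pts={'top':[(213,173),(282,252),(267,240),(290,238),(330,243),(361,237),(225,223),(350,213),(205,140),(345,120),(275,200),(275,185),(282,275),(222,276)],'side':[(337,135),(300,262),(345,215),(345,240),(370,215),(335,294),(360,320)]}[n]
    for u,v in pts: print(n,u,v,P[v,u].round(3))
```

```text
top 213 173 [0.702 0.23  0.238]
top 282 252 [0.521 0.067 0.025]
top 267 240 [0.557 0.108 0.049]
top 290 238 [0.553 0.037 0.052]
top 330 243 [ 0.531 -0.086  0.028]
top 361 237 [ 0.54  -0.186  0.024]
top 225 223 [0.634 0.236 0.041]
top 350 213 [ 0.622 -0.163  0.035]
top 205 140 [0.75  0.23  0.329]
top 345 120 [ 0.755 -0.145  0.346]
top 275 200 [0.655 0.069 0.119]
top 275 185 [0.689 0.063 0.152]
top 282 275 [0.453 0.075 0.002]
top 222 276 [0.463 0.255 0.032]
side 337 135 [0.697 0.213 0.242]
side 300 262 [0.507 0.039 0.022]
side 345 215 [0.641 0.06  0.108]
side 345 240 [0.639 0.05  0.037]
side 370 215 [ 0.675 -0.001  0.138]
side 335 294 [ 0.531 -0.098  0.022]
side 360 320 [ 0.541 -0.197  0.024]
```

View pics/c_top.png

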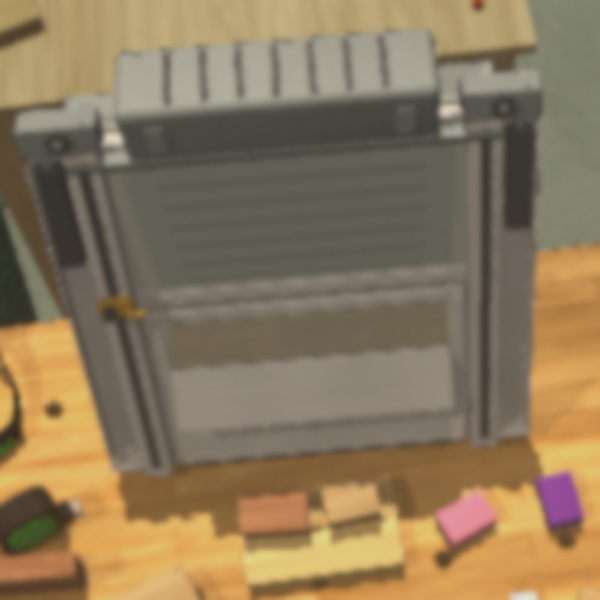

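View pics/c_side.png

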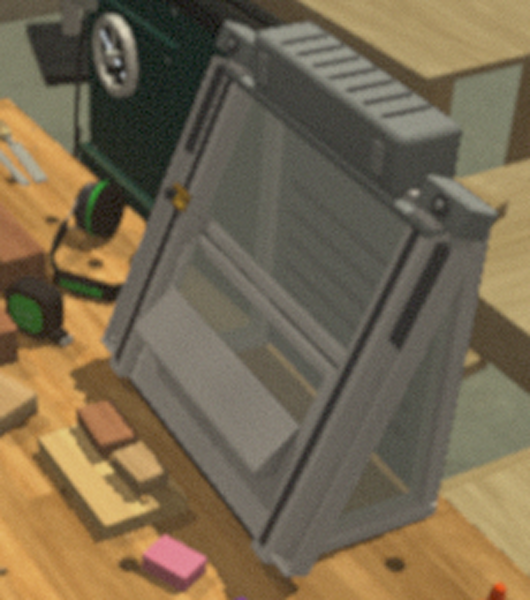

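Run:
```python
from h import *
def ray(n,u,v,z):
    m=manip.camera_model(n);T=np.linalg.inv(m['world_to_cam'])
    p=cv2.undistortPoints(np.array([[[u,v]]],float),np.array(m['mtx']),np.array([m['k1'],0,0,0,0.]))[0,0]
    d=T[:3,:3]@[p[0],p[1],1];o=T[:3,3];return o+d*(z-o[2])/d[2]
t=lambda x,y:(175+x/3,70+y/3)
s=lambda x,y:(260+x*230/530,50+y*260/600)
for nm,n,q in [('Lfoot','top',t(160,468)),('Rfoot','top',t(484,442)),('Lout','top',t(115,470)),('Rout','top',t(528,435)),('Lfoot','side',s(122,373)),('Rfoot','side',s(270,556))]: print(nm,n,ray(n,*q,0.003).round(4))
for n in('top','side'):
    P=np.load(f'pics/P_{n}.npy')
    # sash/post planes
    c,sn=np.cos(np.radians(22)),np.sin(np.radians(22))
    def fit(Q,it=8):
        k=np.ones(len(Q),bool)
        for _ in range(it):
            m=Q[k].mean(0);w=np.linalg.svd(Q[k]-m,full_matrices=False)[2][2];w*=-np.sign(w[0]);r=(Q-m)@w;k=abs(r)<max(.003,1.5*np.median(abs(r)))
        return w,m,k.sum(),r[k].std()
    # post-front points
    if n=='top':
        L=[t(x,y) for y in np.linspace(200,450,60) for x in np.linspace(np.interp(y,[180,470],[95,150])-5,np.interp(y,[180,470],[105,160]),6) if not 290<y<325]
        R=[t(x,y) for y in np.linspace(150,430,60) for x in np.linspace(472,494,6)]
    else:
        L=[s(x,y) for y in np.linspace(90,350,60) for x in np.linspace(-6,4,4)+np.interp(y,[80,365],[225,118]) if not 170<y<220]
        R=[s(x,y) for y in np.linspace(260,530,60) for x in np.linspace(-8,4,4)+np.interp(y,[240,545],[420,270])]
    Q=np.array([P[int(round(v)),int(round(u))] for u,v in L+R]);Q=Q[Q[:,0]>.3]
    w,m,k,r=fit(Q); yaw=np.arctan2(-w[1],-w[0]); print(n,'post plane',w.round(3),'yaw',yaw.round(4),'tilt',np.degrees(np.arcsin(w[2])).round(2),k,len(Q),r.round(4),'x at y=.05,z=0:',((w@m-w[1]*.05)/w[0]).round(4))
    # board
    M=(P[...,2]>.016)&(P[...,2]<.033)&(P[...,0]>.46)&(P[...,0]<.6)&(P[...,1]>-.045)&(P[...,1]<.16)
    h=cv2.cvtColor(np.load(f'pics/{n}_im.npy'),cv2.COLOR_RGB2HSV)
    l,cnt=cv2.connectedComponents(M.astype('uint8'));ids=np.bincount(l[M]);i=ids.argmax();B=P[l==i]
    print('board',ids[i],B[:,:2].min(0).round(3),B[:,:2].max(0).round(3),cv2.minAreaRect(B[:,:2].astype('f4')), np.median(h[l==i],axis=0),np.median(B[:,2]).round(4))
    p=P[...,:]
    # brass
    HM=(h[...,0]>12)&(h[...,0]<28)&(h[...,1]>140)&(P[...,2]>.18)&(P[...,2]<.3)&(P[...,0]>.6)&(P[...,0]<.78)&(P[...,1]>.1)&(P[...,1]<.3)
    vv,uu=np.nonzero(HM);print('brass',HM.sum(),uu.min(),uu.max(),vv.min(),vv.max(),P[HM].mean(0).round(4),P[HM].min(0).round(3),P[HM].max(0).round(3))
# board corners from top crop
for q in [(245,557),(402,545),(247,585),(402,568)]: print(q,ray('top',*t(*q),.022 if q[1]<560 else 0.0).round(4))
```

```text
Lfoot top [0.6389 0.2318 0.003 ]
Rfoot top [ 0.6262 -0.1207  0.003 ]
Lout top [0.6426 0.2806 0.003 ]
Rout top [ 0.6285 -0.1697  0.003 ]
Lfoot side [0.6397 0.234  0.003 ]
Rfoot side [ 0.6359 -0.1167  0.003 ]
top post plane [-0.929  0.02   0.371] yaw -0.0211 tilt 21.75 518 671 0.0015 x at y=.05,z=0: 0.6139Traceback (most recent call last):
  File "<stdin>", line 30, in <module>
TypeError: 'int' object is not subscriptable
```

Run:
```python
from h import *
def ray(n,u,v,z):
    m=manip.camera_model(n);T=np.linalg.inv(m['world_to_cam'])
    p=cv2.undistortPoints(np.array([[[u,v]]],float),np.array(m['mtx']),np.array([m['k1'],0,0,0,0.]))[0,0]
    d=T[:3,:3]@[p[0],p[1],1];o=T[:3,3];return o+d*(z-o[2])/d[2]
t=lambda x,y:(175+x/3,70+y/3)
yaw=-.021;X=np.array([np.cos(yaw),np.sin(yaw)]);Y=np.array([-X[1],X[0]])
c,sn=np.cos(np.radians(22)),np.sin(np.radians(22))
for n in('top','side'):
    P=np.load(f'pics/P_{n}.npy')
    x=P[...,:2]@X;y=P[...,:2]@Y-(.0570*Y[1]+.6325*Y[0]); q=c*x-sn*P[...,2]; zs=sn*x+c*P[...,2]
    for lo,hi in((.03,.1),(.2,.27)):
      print(n,lo,[ (round(yy,3),np.median(q[(abs(y-yy)<.006)&(P[...,2]>lo)&(P[...,2]<hi)&(abs(q-.58)<.06)]).round(4)) for yy in np.arange(-.22,.23,.02)])
    # lip profile at |y|<.1
    print('profile',[(round(z,3),np.median(q[(abs(y)<.1)&(abs(zs-z)<.004)&(abs(q-.57)<.06)]).round(4)) for z in np.arange(.24,.46,.01)])
    M=(P[...,2]>.016)&(P[...,2]<.033)&(P[...,0]>.46)&(P[...,0]<.6)&(P[...,1]>-.045)&(P[...,1]<.16)
    h=cv2.cvtColor(np.load(f'pics/{n}_im.npy'),cv2.COLOR_RGB2HSV)
    cnt,l=cv2.connectedComponents(M.astype('uint8'));ids=np.bincount(l[M]);i=ids.argmax();B=P[l==i]
    print('board',ids[i],B[:,:2].min(0).round(3),B[:,:2].max(0).round(3),cv2.minAreaRect(B[:,:2].astype('f4')),np.median(B[:,2]).round(4))
    HM=(h[...,0]>12)&(h[...,0]<28)&(h[...,1]>130)&(P[...,2]>.18)&(P[...,2]<.3)&(P[...,0]>.6)&(P[...,0]<.78)&(P[...,1]>.1)&(P[...,1]<.3)
    vv,uu=np.nonzero(HM);print('brass',HM.sum(),uu.min(),uu.max(),vv.min(),vv.max(),P[HM].mean(0).round(4),'q',np.percentile(q[HM],[5,50,95]).round(3),'y',np.percentile(y[HM],[2,50,98]).round(3),'zs',np.percentile(zs[HM],[2,50,98]).round(4))
for q in [(245,557),(402,545),(247,585),(402,568)]: print(q,ray('top',*t(*q),.022 if q[1]<560 else 0.0).round(4))
```

```text
top 0.03 [(np.float64(-0.22), np.float64(0.5905)), (np.float64(-0.2), np.float64(0.594)), (np.float64(-0.18), np.float64(0.5673)), (np.float64(-0.16), np.float64(0.5707)), (np.float64(-0.14), np.float64(0.5786)), (np.float64(-0.12), np.float64(0.5779)), (np.float64(-0.1), np.float64(0.5789)), (np.float64(-0.08), np.float64(0.5778)), (np.float64(-0.06), np.float64(0.5775)), (np.float64(-0.04), np.float64(0.578)), (np.float64(-0.02), np.float64(0.5783)), (np.float64(-0.0), np.float64(0.5792)), (np.float64(0.02), np.float64(0.579)), (np.float64(0.04), np.float64(0.5786)), (np.float64(0.06), np.float64(0.578)), (np.float64(0.08), np.float64(0.579)), (np.float64(0.1), np.float64(0.5786)), (np.float64(0.12), np.float64(0.5792)), (np.float64(0.14), np.float64(0.579)), (np.float64(0.16), np.float64(0.5748)), (np.float64(0.18), np.float64(0.5678)), (np.float64(0.2), np.float64(0.5932)), (np.float64(0.22), np.float64(0.587))]
top 0.2 [(np.float64(-0.22), np.float64(0.584)), (np.float64(-0.2), np.float64(0.5922)), (np.float64(-0.18), np.float64(0.5655)), (np.float64(-0.16), np.float64(0.5774)),
[... 4517 characters left out ...]
.float64(0.41), np.float64(0.5804)), (np.float64(0.42), np.float64(0.5804)), (np.float64(0.43), np.float64(0.5802)), (np.float64(0.44), np.float64(0.5796)), (np.float64(0.45), np.float64(0.5792)), (np.float64(0.46), np.float64(0.5892))]
board 1182 [ 0.488 -0.022] [0.595 0.153] ((0.5408728122711182, 0.0663791373372078), (0.1039220541715622, 0.17371581494808197), 2.258793354034424) 0.0225
brass 53 335 341 130 140 [0.7023 0.2175 0.2373] q [0.548 0.559 0.565] y [0.144 0.159 0.182] zs [0.4691 0.482  0.4901]
(245, 557) [0.5193 0.1464 0.022 ]
(402, 545) [ 0.5124 -0.017   0.022 ]
(247, 585) [0.4959 0.1487 0.    ]
(402, 568) [ 0.4946 -0.0147  0.    ]
  return _methods._mean(a, axis=axis, dtype=dtype,
  ret = ret.dtype.type(ret / rcount)
```

```bash
python3 -m crank --help
python3 - <<'E'
from plant import manip
print([a for a in dir(manip) if a[0]!='_']); print(manip.state()['time'])
E
```

```text
['IKError', 'camera_model', 'grab_frame', 'grip_point_offset', 'job_done', 'state']
0.1invalid input: not JSON, or not a number
```

```bash
python3 -m crank '[{"z":-5},{"z":-5},{"z":-5}]' 0; python3 -c "
from plant import manip;s=manip.state();print(s['joint_pos'],s['tool_pos'],s['tool_rot'])"
```

```text
[ 1.09702036e+00  5.33202626e-02  1.61413136e+00 -2.50257755e-05
  1.47600383e+00 -1.19016477e-01] [0.21683306 0.58551595 0.19278292] [-2.60126583e-04  1.76449786e-01  9.84309202e-01 -8.94424425e-04]schema error: expected keys x, y, z, turn
```

```bash
python3 -m crank '[{"x":0,"y":0,"z":-5,"turn":0},{"x":0,"y":0,"z":-5,"turn":0},{"x":0,"y":0,"z":-5,"turn":0}]' 0; python3 -c "
from plant import manip;s=manip.state();print(s['joint_pos'],s['tool_pos'],s['tool_rot'])"
```

```text
time: 0.4
tool_pos: [0.2168, 0.5855, 0.3444]
tool_rot: [-0.0, 0.176, 0.984, -0.001]
contact_force: [0.9, 0.7, 0.6]
gripper_width: 0.512
grasp_force: 0.0
[ 1.09703674e+00  7.54761296e-03  1.41256925e+00  4.76615394e-05
  1.72365564e+00 -1.19026319e-01] [0.21677121 0.58546759 0.344425  ] [-3.40866439e-04  1.76434483e-01  9.84311782e-01 -1.03551925e-03]
```

```bash
R='{"x":0,"y":0,"z":-5,"turn":0}'; python3 -m crank '[{"x":0,"y":0,"z":-5,"turn":0},{"x":0,"y":0,"z":-5,"turn":0},{"x":0,"y":0,"z":-5,"turn":0},{"x":0,"y":0,"z":-5,"turn":0},{"x":0,"y":0,"z":-5,"turn":0}]' ;python3 -m crank '[{"x":0,"y":0,"z":-5,"turn":0},{"x":0,"y":0,"z":-5,"turn":0},{"x":0,"y":0,"z":-5,"turn":0},{"x":0,"y":0,"z":-5,"turn":0},{"x":0,"y":0,"z":-5,"turn":0}]'; python3 -c "
from plant import manip;s=manip.state();print(s['joint_pos'],s['tool_pos'],s['tool_rot'])"
```

```text
time: 0.9
tool_pos: [0.2169, 0.5857, 0.5955]
tool_rot: [-0.0, 0.176, 0.984, -0.0]
contact_force: [-0.7, 0.6, 1.1]
gripper_width: 0.001
grasp_force: 0.0
time: 1.4
tool_pos: [0.2072, 0.5544, 0.7727]
tool_rot: [-0.005, 0.177, 0.984, -0.008]
contact_force: [0.6, 2.8, -2.2]
gripper_width: -0.002
grasp_force: 0.0
[ 1.08523689  0.47531113  0.06858756  0.0081296   2.615409   -0.12317136] [0.20719061 0.55439122 0.77265375] [-0.00463171  0.17675615  0.98421264 -0.00782911]
```

```bash
python3 -m crank '[{"x":0,"y":0,"z":4,"turn":-0.111},{"x":0,"y":0,"z":4,"turn":-0.111},{"x":0,"y":0,"z":4,"turn":-0.111},{"x":0,"y":0,"z":3,"turn":0},{"x":0,"y":0,"z":0,"turn":0}]' 
for i in 1 2 3 4; do python3 -m crank '[{"x":-1.7,"y":-2.4,"z":2.3,"turn":0},{"x":-1.7,"y":-2.4,"z":2.3,"turn":0},{"x":-1.7,"y":-2.4,"z":2.3,"turn":0},{"x":-1.7,"y":-2.4,"z":2.3,"turn":0},{"x":-1.7,"y":-2.4,"z":2.3,"turn":0}]' | head -4; done
```

```text
time: 1.9
tool_pos: [0.2026, 0.5478, 0.6498]
tool_rot: [-0.003, 0.035, 0.999, -0.002]
contact_force: [0.1, 1.0, -0.6]
gripper_width: -0.003
grasp_force: 0.0
time: 2.4
tool_pos: [0.2799, 0.4228, 0.5432]
tool_rot: [0.001, 0.035, 0.999, 0.004]
contact_force: [0.4, 0.1, -0.1]
time: 2.9
tool_pos: [0.3567, 0.298, 0.4279]
tool_rot: [0.002, 0.035, 0.999, 0.004]
contact_force: [0.8, 0.1, 0.3]
time: 3.4
tool_pos: [0.434, 0.1726, 0.3124]
tool_rot: [0.002, 0.035, 0.999, 0.003]
contact_force: [0.6, 0.9, 0.2]
time: 3.9
tool_pos: [0.5114, 0.0466, 0.1966]
tool_rot: [0.002, 0.035, 0.999, 0.002]
contact_force: [0.7, 0.6, 0.8]
```

```bash
python3 -m crank '[{"x":0,"y":0.5,"z":4,"turn":-0.05},{"x":0,"y":0.5,"z":4,"turn":0},{"x":0,"y":0,"z":4,"turn":0},{"x":-3,"y":0,"z":0.5,"turn":0},{"x":-3,"y":0,"z":0,"turn":0}]' 
python3 -m crank '[{"x":-1,"y":0,"z":0,"turn":0},{"x":-0.7,"y":0,"z":0,"turn":0},{"x":-0.7,"y":0,"z":0,"turn":0},{"x":-0.7,"y":0,"z":0,"turn":0},{"x":0,"y":0,"z":0,"turn":0}]'
python3 - <<'E'
from h import *
snap('side','side1.png')
a=np.load('pics/side_im.npy')[100:300,260:460];cv2.imwrite('pics/c_side1.png',cv2.resize(a,(600,600))[:,:,::-1])
E
```

```text
time: 4.4
tool_pos: [0.5693, 0.0571, 0.0676]
tool_rot: [-0.002, 0.01, 1.0, 0.002]
contact_force: [0.0, -0.0, 1.4]
gripper_width: -0.003
grasp_force: 0.0
time: 4.9
tool_pos: [0.5993, 0.0565, 0.0673]
tool_rot: [-0.001, 0.01, 1.0, 0.002]
contact_force: [-0.6, 0.7, -0.3]
gripper_width: 0.006
grasp_force: 0.0
```

View pics/c_side1.png

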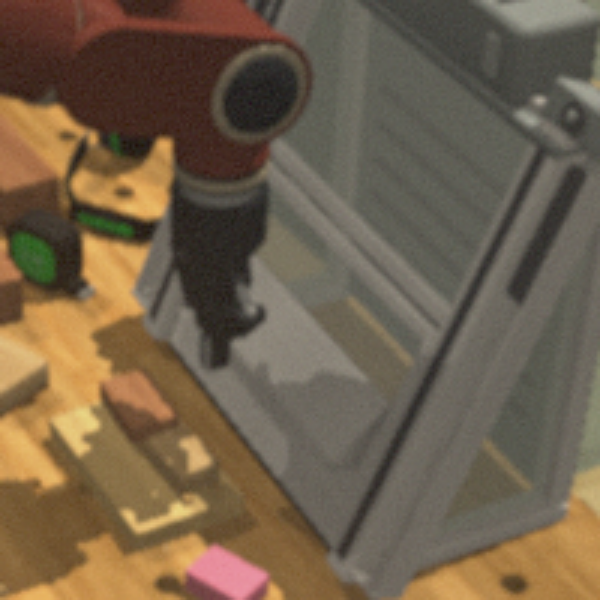

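```bash
python3 -m crank '[{"x":-0.6,"y":0,"z":0,"turn":0},{"x":-0.5,"y":0,"z":0,"turn":0},{"x":0,"y":0,"z":0,"turn":0}]'
python3 -m crank '[{"x":-0.4,"y":0,"z":0,"turn":0},{"x":-0.3,"y":0,"z":0,"turn":0},{"x":0,"y":0,"z":0,"turn":0}]'
```

```text
time: 5.25
tool_pos: [0.6101, 0.0562, 0.0667]
tool_rot: [-0.001, 0.01, 1.0, 0.002]
contact_force: [-0.4, -0.0, 0.5]
gripper_width: -0.002
grasp_force: 0.0
time: 5.55
tool_pos: [0.6169, 0.0561, 0.0665]
tool_rot: [-0.001, 0.01, 1.0, 0.002]
contact_force: [0.6, 0.2, 0.7]
gripper_width: 0.003
grasp_force: 0.0
```

```bash
for i in 1 2 3 4; do python3 -m crank '[{"x":-0.3,"y":0,"z":0,"turn":0},{"x":0,"y":0,"z":0,"turn":0}]' | sed -n '2p;4p'; done
```

```text
tool_pos: [0.6198, 0.0561, 0.0665]
contact_force: [-0.3, -0.2, 0.3]
tool_pos: [0.6229, 0.056, 0.0665]
contact_force: [-0.2, 0.8, 0.3]
tool_pos: [0.6259, 0.0559, 0.0666]
contact_force: [0.6, -0.3, -0.3]
tool_pos: [0.6289, 0.0559, 0.0665]
contact_force: [-0.1, 0.4, -0.4]
```

```bash
for i in 1 2 3 4 5; do python3 -m crank '[{"x":-0.3,"y":0,"z":0,"turn":0},{"x":0,"y":0,"z":0,"turn":0}]' | sed -n '2p;4p'; done
```

```text
tool_pos: [0.6299, 0.0559, 0.0664]
contact_force: [-6.6, 0.3, 4.3]
tool_pos: [0.6298, 0.0559, 0.0664]
contact_force: [-16.3, -0.4, 10.5]
tool_pos: [0.6296, 0.0559, 0.0663]
contact_force: [-27.5, -1.4, 18.4]
tool_pos: [0.6295, 0.0559, 0.0663]
contact_force: [-36.6, -1.5, 25.3]
tool_pos: [0.6294, 0.0559, 0.0663]
contact_force: [-47.1, -1.5, 31.9]
```

```bash
python3 -m crank '[{"x":1.4,"y":0,"z":0,"turn":0},{"x":0,"y":0,"z":0,"turn":0}]' | sed -n '2p;4p'
python3 - <<'E'
from h import *
im,d=snap('side','side2.png');P=cloud('side',d)
h=cv2.cvtColor(im,cv2.COLOR_RGB2HSV)
# gripper points: near tool
Q=P.reshape(-1,3);k=(h[...,2].ravel()<70)&(abs(Q[:,1]-.056)<.06)&(abs(Q[:,0]-.63)<.06)&(Q[:,2]>.05)&(Q[:,2]<.24)
G=Q[k]
for z in np.arange(.06,.23,.01):
    g=G[abs(G[:,2]-z)<.005]
    if len(g)>3: print(round(z,3),len(g),g[:,0].min().round(3),g[:,0].max().round(3),g[:,1].min().round(3),g[:,1].max().round(3))
# lip profile beside the gripper, y in -.07..0.0
c,sn=np.cos(np.radians(22)),np.sin(np.radians(22))
k=(Q[:,1]>-.07)&(Q[:,1]<-.0)&(Q[:,0]>.58)&(Q[:,0]<.72)
for z in np.arange(.02,.2,.01):
    g=Q[k&(abs(Q[:,2]-z)<.004)]
    if len(g)>3: print('lip',round(z,3),len(g),np.percentile(g[:,0],[5,50,95]).round(3))
a=cv2.resize(im[150:260,300:410],(600,600),interpolation=cv2.INTER_CUBIC);cv2.imwrite('pics/c2.png',a[:,:,::-1])
E
```

```text
tool_pos: [0.6284, 0.0561, 0.0664]
contact_force: [0.3, -0.2, 0.6]
0.11 4 0.621 0.63 0.042 0.044
0.12 21 0.617 0.635 0.038 0.053
0.13 20 0.621 0.634 0.039 0.051
0.14 11 0.616 0.63 0.04 0.062
0.15 36 0.615 0.641 0.024 0.076
0.16 42 0.615 0.637 0.015 0.09
0.17 67 0.611 0.636 0.007 0.095
0.18 77 0.61 0.639 -0.0 0.103
0.19 74 0.61 0.635 -0.003 0.112
0.2 72 0.609 0.625 -0.003 0.107
0.21 74 0.607 0.636 0.01 0.071
0.22 53 0.615 0.635 0.012 0.047
lip 0.02 74 [0.583 0.63  0.634]
lip 0.03 66 [0.585 0.635 0.639]
lip 0.04 61 [0.635 0.639 0.642]
lip 0.05 60 [0.638 0.642 0.645]
lip 0.06 57 [0.642 0.646 0.648]
lip 0.09 10 [0.629 0.63  0.633]
lip 0.1 98 [0.628 0.633 0.64 ]
lip 0.11 123 [0.635 0.643 0.652]
lip 0.12 121 [0.647 0.655 0.661]
lip 0.13 129 [0.66  0.667 0.676]
lip 0.14 98 [0.672 0.68  0.685]
lip 0.15 63 [0.683 0.686 0.689]
lip 0.16 70 [0.686 0.689 0.693]
lip 0.17 69 [0.689 0.693 0.697]
lip 0.18 72 [0.694 0.698 0.701]
lip 0.19 85 [0.619 0.701 0.704]
```

View pics/c2.png

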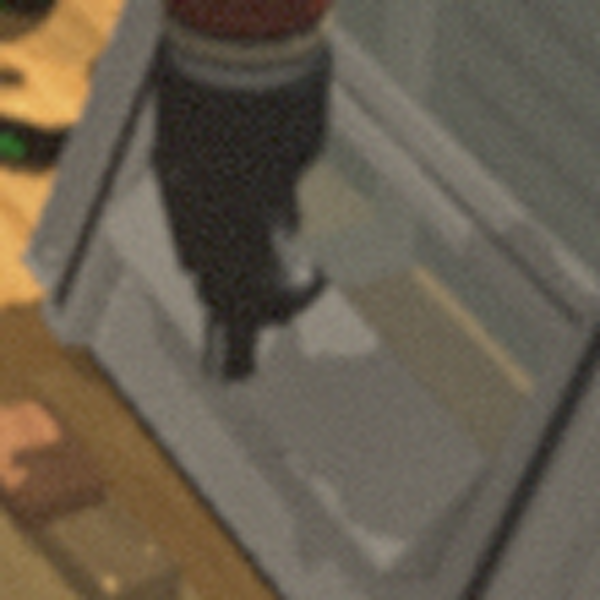

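Run:
```python
from h import *
m=manip.camera_model('side');P=cloud('side',np.load('pics/side.npy'))
s=manip.state();p=s['tool_pos']
R=np.array(m['world_to_cam'])
for q in [p,p+[0,0,.02],p+[0,0,.0727],p+[0,0,.15],[.631,.056,.097],[.641,.056,.097]]:
    c=R@[*q,1];r=c[:2]/c[2];r=r*(1+m['k1']*(r@r));uv=np.array(m['mtx'])[:2,:2]@r+np.array(m['mtx'])[:2,2]
    print(np.round(q,3),uv.round(1),'cam z',c[2].round(4),'crop',((uv-[300,150])*600/110).round(0))
for v in range(150,222,4): print(v,[tuple((P[v,u]*1000).round().astype(int)) for u in (336,340,344,348,352)])
```

```text
[0.629 0.056 0.067] [341.  230.4] cam z 1.4875 crop [224. 439.]
[0.629 0.056 0.087] [341.3 224.1] cam z 1.4748 crop [225. 404.]
[0.629 0.056 0.139] [342. 207.] cam z 1.4414 crop [229. 311.]
[0.629 0.056 0.217] [343.1 180.5] cam z 1.3925 crop [235. 166.]
[0.631 0.056 0.097] [342.  220.6] cam z 1.4687 crop [229. 385.]
[0.641 0.056 0.097] [345.5 219.5] cam z 1.4722 crop [248. 379.]
150 [(np.int64(598), np.int64(39), np.int64(316)), (np.int64(605), np.int64(32), np.int64(318)), (np.int64(611), np.int64(26), np.int64(320)), (np.int64(619), np.int64(23), np.int64(320)), (np.int64(628), np.int64(20), np.int64(319))]
154 [(np.int64(600), np.int64(41), np.int64(305)), (np.int64(603), np.int64(29), np.int64(311)), (np.int64(611), np.int64(25), np.int64(311)), (np.int64(619), np.int64(21), np.int64(311)), (np.int64(628), np.int64(20), np.int64(309))]
158 [(np.int64(598), np.int64(37), np.int64(297)), (np.int64(603), np.int64(28), np.int64(301)), (np.int64(611), np.int64(25), np.int64(300)), (np.int64(619), np.int64(20), np.int64(301)), (np.int64(629), np.int64(19), np.int64(299))]
162 [(np.int6
[... 2806 characters left out ...]
0 [(np.int64(637), np.int64(99), np.int64(99)), (np.int64(622), np.int64(52), np.int64(136)), (np.int64(616), np.int64(23), np.int64(156)), (np.int64(650), np.int64(61), np.int64(120)), (np.int64(661), np.int64(61), np.int64(116))]
214 [(np.int64(632), np.int64(90), np.int64(94)), (np.int64(621), np.int64(50), np.int64(125)), (np.int64(630), np.int64(46), np.int64(125)), (np.int64(647), np.int64(56), np.int64(112)), (np.int64(652), np.int64(45), np.int64(118))]
218 [(np.int64(649), np.int64(119), np.int64(56)), (np.int64(622), np.int64(50), np.int64(112)), (np.int64(626), np.int64(38), np.int64(119)), (np.int64(643), np.int64(48), np.int64(107)), (np.int64(648), np.int64(36), np.int64(113))]
```

```bash
python3 -m crank '[{"x":1.7,"y":0,"z":0,"turn":0},{"x":0,"y":0,"z":1,"turn":0},{"x":0,"y":0,"z":1.5,"turn":0},{"x":0,"y":0,"z":1.5,"turn":0},{"x":0,"y":0,"z":0,"turn":0}]' | sed -n '2p;4p'
python3 - <<'E'
from h import *
im,d=snap('side','side3.png');P=cloud('side',d)
a=cv2.resize(im[150:260,290:400],(600,600),interpolation=cv2.INTER_CUBIC);cv2.imwrite('pics/c3.png',a[:,:,::-1])
m=manip.camera_model('side');R=np.array(m['world_to_cam']);p=manip.state()['tool_pos']
for q in [p,p+[0,0,.04]]:
    c=R@[*q,1];r=c[:2]/c[2];r=r*(1+m['k1']*(r@r));uv=np.array(m['mtx'])[:2,:2]@r+np.array(m['mtx'])[:2,2];print(uv,((uv-[290,150])*600/110).round())
E
```

```text
tool_pos: [0.61, 0.0564, 0.0221]
contact_force: [-0.4, 0.9, 0.0]
[334.01063778 245.47925799] [240. 521.]
[334.42760471 233.23017032] [242. 454.]
```

View pics/c3.png

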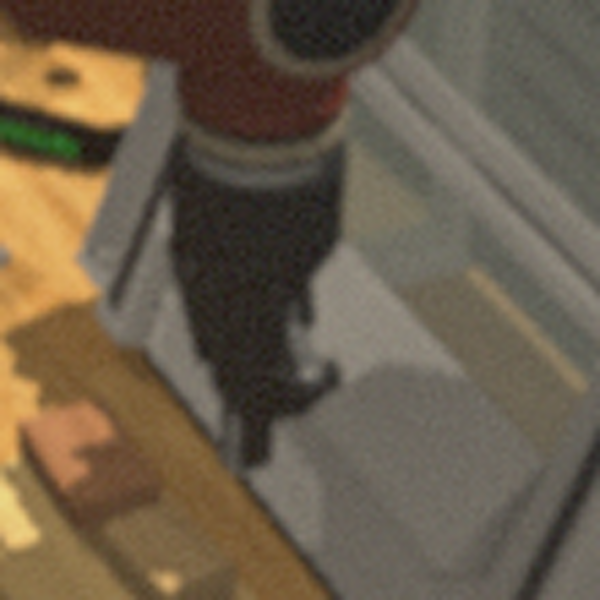

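```bash
python3 -m crank '[{"x":0,"y":0,"z":-0.8,"turn":0},{"x":-0.5,"y":0,"z":0,"turn":0},{"x":0,"y":0,"z":0,"turn":0}]' | sed -n '2p;4p'; for i in 1 2 3 4; do python3 -m crank '[{"x":-0.2,"y":0,"z":0,"turn":0},{"x":0,"y":0,"z":0,"turn":0}]' | sed -n '2p;4p'; done
```

```text
tool_pos: [0.6191, 0.0562, 0.0361]
contact_force: [-0.6, 0.1, 0.9]
tool_pos: [0.6195, 0.0562, 0.0348]
contact_force: [-1.9, 0.7, 1.8]
tool_pos: [0.6195, 0.0562, 0.0346]
contact_force: [-9.0, 0.1, 7.2]
tool_pos: [0.6193, 0.0562, 0.0345]
contact_force: [-17.2, -0.6, 12.3]
tool_pos: [0.6192, 0.0562, 0.0345]
contact_force: [-23.9, -0.2, 17.5]
```

```bash
for i in 1 2 3; do python3 -m crank '[{"x":-0.12,"y":0,"z":-0.3,"turn":0},{"x":-0.12,"y":0,"z":-0.3,"turn":0},{"x":0,"y":0,"z":0,"turn":0}]' | sed -n '2p;4p'; done
```

```text
tool_pos: [0.6201, 0.0562, 0.0377]
contact_force: [-21.3, -0.6, 8.8]
tool_pos: [0.6225, 0.0562, 0.0436]
contact_force: [-20.6, -0.6, 6.7]
tool_pos: [0.6249, 0.0561, 0.0496]
contact_force: [-20.8, -1.0, 7.8]
```

```bash
cat >> h.py <<'E'
c22,s22=np.cos(np.radians(22)),np.sin(np.radians(22))
def lip(n='top',f=None,y0=-.08,y1=.0):
    im,d=snap(n,f);P=cloud(n,d);yaw=-.021
    x=P[...,0]*np.cos(yaw)+P[...,1]*np.sin(yaw);q=c22*x-s22*P[...,2];zs=s22*x+c22*P[...,2]
    k=(P[...,1]>y0)&(P[...,1]<y1)
    print('min-q zs',[(round(z,3),np.median(q[k&(abs(zs-z)<.003)&(abs(q-.57)<.03)]).round(4)) for z in np.arange(.30,.52,.006) if (k&(abs(zs-z)<.003)&(abs(q-.57)<.03)).sum()>8])
    return im,P
E
python3 - <<'E' 2>&1 | sed 's/np.float64//g'
from h import *
lip('side')
E
```

```text
min-q zs [((0.3), (0.5783)), ((0.306), (0.5777)), ((0.312), (0.5775)), ((0.318), (0.578)), ((0.324), (0.5778)), ((0.336), (0.5507)), ((0.342), (0.5486)), ((0.348), (0.5499)), ((0.354), (0.552)), ((0.36), (0.5564)), ((0.366), (0.5594)), ((0.372), (0.5628)), ((0.378), (0.5655)), ((0.384), (0.5689)), ((0.39), (0.5722)), ((0.396), (0.5748)), ((0.402), (0.5795)), ((0.408), (0.5795)), ((0.414), (0.5797)), ((0.42), (0.5802)), ((0.426), (0.5801)), ((0.432), (0.5806)), ((0.438), (0.5801)), ((0.444), (0.5802)), ((0.45), (0.5799)), ((0.456), (0.5795)), ((0.462), (0.5785)), ((0.468), (0.5826)), ((0.474), (0.5933)), ((0.48), (0.5936)), ((0.486), (0.5931)), ((0.492), (0.5932)), ((0.498), (0.5931)), ((0.504), (0.5937)), ((0.51), (0.5936)), ((0.516), (0.5936))]
```

```bash
for i in 1 2 3 4; do python3 -m crank '[{"x":-0.2,"y":0,"z":-0.5,"turn":0},{"x":-0.2,"y":0,"z":-0.5,"turn":0},{"x":-0.2,"y":0,"z":-0.5,"turn":0},{"x":-0.2,"y":0,"z":-0.5,"turn":0},{"x":0,"y":0,"z":0,"turn":0}]' | sed -n '2p;4p'; done; python3 - <<'E' 2>&1 | sed 's/np.float64//g'
from h import *
lip('side')
E
```

```text
tool_pos: [0.6333, 0.0559, 0.0703]
contact_force: [-22.9, -0.4, 9.3]
tool_pos: [0.6415, 0.0557, 0.0905]
contact_force: [-23.0, -0.7, 9.5]
tool_pos: [0.6497, 0.0555, 0.1107]
contact_force: [-23.9, 0.0, 9.4]
tool_pos: [0.6579, 0.0553, 0.131]
contact_force: [-23.4, 0.2, 9.9]
min-q zs [((0.354), (0.5793)), ((0.36), (0.578)), ((0.366), (0.5781)), ((0.372), (0.5782)), ((0.378), (0.578)), ((0.384), (0.5784)), ((0.39), (0.5788)), ((0.396), (0.5781)), ((0.402), (0.5779)), ((0.408), (0.5778)), ((0.414), (0.578)), ((0.426), (0.5489)), ((0.432), (0.5485)), ((0.438), (0.5509)), ((0.444), (0.554)), ((0.45), (0.5576)), ((0.456), (0.5606)), ((0.462), (0.5641)), ((0.468), (0.5668)), ((0.474), (0.5703)), ((0.48), (0.5732)), ((0.486), (0.5769)), ((0.492), (0.5798)), ((0.498), (0.5802)), ((0.504), (0.5802)), ((0.51), (0.5807)), ((0.516), (0.5808))]
```

```bash
python3 -m crank '[{"x":-0.2,"y":0,"z":-0.5,"turn":0},{"x":-0.2,"y":0,"z":-0.5,"turn":0},{"x":-0.2,"y":0,"z":-0.5,"turn":0},{"x":-0.2,"y":0,"z":-0.5,"turn":0},{"x":0,"y":0,"z":0,"turn":0}]' | sed -n '2p;4p'; python3 -m crank '[{"x":-0.2,"y":0,"z":-0.5,"turn":0},{"x":-0.2,"y":0,"z":-0.5,"turn":0},{"x":0,"y":0,"z":0,"turn":0}]' | sed -n '2p;4p'; python3 - <<'E' 2>&1 | sed 's/np.float64//g'
from h import *
im,P=lip('side','s4.png'); jm,Q=lip('top','t4.png')
np.save('pics/Ps4.npy',P);np.save('pics/Pt4.npy',Q)
a=cv2.resize(jm[140:200,190:240],(400,480),interpolation=cv2.INTER_CUBIC);b=cv2.resize(im[100:160,310:360],(400,480),interpolation=cv2.INTER_CUBIC)
cv2.imwrite('pics/c4.png',np.hstack([a,b])[:,:,::-1])
E
```

```text
tool_pos: [0.6661, 0.0551, 0.1513]
contact_force: [-24.1, -0.9, 9.5]
tool_pos: [0.6702, 0.055, 0.1614]
contact_force: [-24.9, 0.2, 8.5]
min-q zs [((0.384), (0.5801)), ((0.39), (0.5787)), ((0.396), (0.578)), ((0.402), (0.5779)), ((0.408), (0.5781)), ((0.414), (0.5778)), ((0.42), (0.5779)), ((0.426), (0.5786)), ((0.432), (0.5778)), ((0.438), (0.5782)), ((0.444), (0.5769)), ((0.462), (0.5492)), ((0.468), (0.5496)), ((0.474), (0.5526)), ((0.48), (0.5561)), ((0.486), (0.5592)), ((0.492), (0.5625)), ((0.498), (0.5654)), ((0.504), (0.5694)), ((0.51), (0.572)), ((0.516), (0.5754))]
min-q zs [((0.384), (0.5813)), ((0.39), (0.5796)), ((0.396), (0.5783)), ((0.402), (0.5786)), ((0.408), (0.5766)), ((0.414), (0.5767)), ((0.42), (0.5769)), ((0.426), (0.5765)), ((0.432), (0.5765)), ((0.462), (0.5473)), ((0.468), (0.5484)), ((0.474), (0.5516)), ((0.48), (0.5548)), ((0.486), (0.5576)), ((0.492), (0.5613)), ((0.498), (0.5648)), ((0.504), (0.568)), ((0.51), (0.571)), ((0.516), (0.5746))]
```

View pics/c4.png

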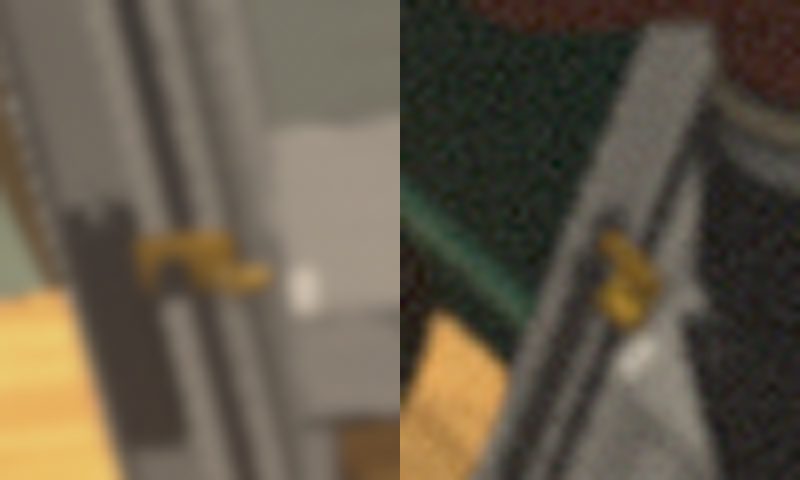

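```bash
cat >> h.py <<'E'
yaw=-.021;X3=np.array([np.cos(yaw),np.sin(yaw),0]);Y3=np.array([-X3[1],X3[0],0]);N=c22*X3-s22*np.array([0,0,1]);S=s22*X3+c22*np.array([0,0,1])
def onplane(n,u,v,q):
    m=manip.camera_model(n);T=np.linalg.inv(m['world_to_cam'])
    p=cv2.undistortPoints(np.array([[[u,v]]],float),np.array(m['mtx']),np.array([m['k1'],0,0,0,0.]))[0,0]
    d=T[:3,:3]@[p[0],p[1],1];o=T[:3,3];return o+d*(q-o@N)/(d@N)
def proj(n,q):
    m=manip.camera_model(n);c=np.array(m['world_to_cam'])@[*q,1];r=c[:2]/c[2];r=r*(1+m['k1']*(r@r));return np.array(m['mtx'])[:2,:2]@r+np.array(m['mtx'])[:2,2]
E
python3 - <<'E'
from h import *
y0=np.array([.63,.057,0])@Y3
def show(nm,n,u,v,q=.5487):
    p=onplane(n,u,v,q);print(nm,n,'y',(p@Y3-y0).round(4),'zs',(p@S).round(4),p.round(4));return p
t=lambda a,b:(190+a/8,140+b/8); s=lambda a,b:(310+(a-400)/8,100+b/8)
p=show('tip','top',*t(267,278)); print('tip in side crop',(proj('side',p)-[310,100])*8+[400,0])
for a,b in((303,268),(303,290),(303,318)): p=show('white','top',*t(a,b))
for a,b in((652,285),(628,325),(635,355),(655,340),(615,370)): show('side %d %d'%(a,b),'side',*s(a,b))
# expected nose-end corners now
for nm,zs,yy in (('nose bot L',.458,.14),('nose top L',.468,.14),('nose bot R',.458,-.14)):
    pt=Y3*(y0+yy)+N*.5487+S*zs
    print(nm,(proj('top',pt)-[190,140])*8,(proj('side',pt)-[310,100])*8+[400,0])
P=np.load('pics/Pt4.npy');im=cv2.imread('pics/t4.png')
# nose bottom row in top image: depth discontinuity per column
for u in (226,227,228,230,235,240):
    print(u,[(v,(P[v,u]@N).round(3),(P[v,u]@S).round(3),int(im[v,u].mean())) for v in range(174,186)])
E
```

```text
tip top y 0.1453 zs 0.4783 [0.6923 0.201  0.238 ]
tip in side crop [620.91990512 311.01300751]
white top y 0.1322 zs 0.4812 [0.6931 0.1879 0.2406]
white top y 0.1338 zs 0.4716 [0.6896 0.1896 0.2317]
white top y 0.136 zs 0.4593 [0.685  0.1919 0.2203]
side 652 285 side y 0.1352 zs 0.4927 [0.6975 0.1908 0.2512]
side 628 325 side y 0.139 zs 0.4766 [0.6915 0.1947 0.2363]
side 635 355 side y 0.1296 zs 0.4708 [0.6891 0.1854 0.2309]
side 655 340 side y 0.1228 zs 0.4796 [0.6923 0.1785 0.2391]
side 615 370 side y 0.1364 zs 0.4619 [0.6859 0.1923 0.2227]
nose bot L [292.44332235 321.81952535] [605.48887495 375.49883732]
nose top L [287.36331233 299.71142068] [616.78971243 347.58700059]
nose bot R [1078.8651044   250.15339162] [1064.68839013  845.27687584]
226 [(174, np.float64(0.578), np.float64(0.458), 157), (175, np.float64(0.574), np.float64(0.457), 162), (176, np.float64(0.578), np.float64(0.45), 160), (177, np.float64(0.578), np.float64(0.447), 153), (178, np.float64(0.578), np.float64(0.443), 142), (179, np.float64(0.578), np.float64(0.44), 127), (180, np.float64(0.578), np.float64(0.436),
[... 2571 characters left out ...]
184, np.float64(0.575), np.float64(0.42), 125), (185, np.float64(0.581), np.float64(0.412), 124)]
240 [(174, np.float64(0.547), np.float64(0.477), 148), (175, np.float64(0.548), np.float64(0.472), 148), (176, np.float64(0.55), np.float64(0.467), 145), (177, np.float64(0.549), np.float64(0.465), 137), (178, np.float64(0.549), np.float64(0.462), 121), (179, np.float64(0.58), np.float64(0.433), 109), (180, np.float64(0.578), np.float64(0.431), 109), (181, np.float64(0.581), np.float64(0.425), 113), (182, np.float64(0.578), np.float64(0.423), 120), (183, np.float64(0.577), np.float64(0.421), 123), (184, np.float64(0.578), np.float64(0.416), 124), (185, np.float64(0.576), np.float64(0.414), 124)]
```

```bash
python3 -m crank '[{"x":-0.16,"y":0,"z":-0.4,"turn":0},{"x":-0.16,"y":0,"z":-0.4,"turn":0},{"x":-0.16,"y":0,"z":-0.4,"turn":0},{"x":0,"y":0,"z":0,"turn":0}]' | sed -n '2p;4p'; python3 - <<'E' 2>&1 | sed 's/np.float64//g'
from h import *
im,P=lip('side','s5.png'); jm,Q=lip('top','t5.png')
a=cv2.resize(jm[150:190,210:250],(480,480),interpolation=cv2.INTER_CUBIC);cv2.imwrite('pics/c5.png',a[:,:,::-1])
y0=np.array([.63,.057,0])@Y3
for yy in (.134,.12,.10,.08):   # nose bottom edge by brightness/depth
    pts=[proj('top',Y3*(y0+yy)+N*.5487+S*z) for z in np.arange(.46,.50,.002)]
    print(yy,[(z.round(3),(Q[int(round(v)),int(round(u))]@N).round(3)) for z,(u,v) in zip(np.arange(.46,.50,.002),pts)][:12])
print('tip ref', (proj('top',Y3*(y0+.146)+N*.5487+S*.4783)-[210,150])*12)
E
```

```text
tool_pos: [0.6751, 0.0548, 0.1734]
contact_force: [-24.6, -0.3, 9.1]
min-q zs [((0.396), (0.5802)), ((0.402), (0.5787)), ((0.408), (0.5785)), ((0.414), (0.578)), ((0.42), (0.578)), ((0.426), (0.5781)), ((0.432), (0.5784)), ((0.438), (0.5782)), ((0.444), (0.5784)), ((0.45), (0.5782)), ((0.456), (0.5772)), ((0.462), (0.5787)), ((0.474), (0.5487)), ((0.48), (0.5484)), ((0.486), (0.5518)), ((0.492), (0.5559)), ((0.498), (0.5586)), ((0.504), (0.5618)), ((0.51), (0.5648)), ((0.516), (0.5683))]
min-q zs [((0.396), (0.5816)), ((0.402), (0.5797)), ((0.408), (0.5768)), ((0.414), (0.5763)), ((0.42), (0.577)), ((0.426), (0.5769)), ((0.432), (0.5762)), ((0.438), (0.5772)), ((0.444), (0.5769)), ((0.45), (0.5751)), ((0.474), (0.5484)), ((0.48), (0.5482)), ((0.486), (0.5509)), ((0.492), (0.5545)), ((0.498), (0.5574)), ((0.504), (0.5612)), ((0.51), (0.5642)), ((0.516), (0.5672))]
0.134 [((0.46), (0.578)), ((0.462), (0.578)), ((0.464), (0.578)), ((0.466), (0.578)), ((0.468), (0.578)), ((0.47), (0.578)), ((0.472), (0.544)), ((0.474), (0.544)), ((0.476), (0.547)), ((0.478), (0.548)), ((0.48), (0.548)), ((0.482), (0.552))]
0.12 [((0.46), (0.575)), ((0.462), (0.584)), ((0.464), (0.584)), ((0.466), (0.574)), ((0.468), (0.574)), ((0.47), (0.574)), ((0.472), (0.574)), ((0.474), (0.548)), ((0.476), (0.548)), ((0.478), (0.549)), ((0.48), (0.553)), ((0.482), (0.553))]
0.1 [((0.46), (0.575)), ((0.462), (0.579)), ((0.464), (0.58)), ((0.466), (0.58)), ((0.468), (0.58)), ((0.47), (0.58)), ((0.472), (0.546)), ((0.474), (0.55)), ((0.476), (0.55)), ((0.478), (0.548)), ((0.48), (0.552)), ((0.482), (0.552))]
0.08 [((0.46), (0.257)), ((0.462), (0.58)), ((0.464), (0.58)), ((0.466), (0.302)), ((0.468), (0.304)), ((0.47), (0.304)), ((0.472), (0.298)), ((0.474), (0.298)), ((0.476), (0.298)), ((0.478), (0.298)), ((0.48), (0.296)), ((0.482), (0.299))]
tip ref [157.42358249 297.39657835]
```

View pics/c5.png

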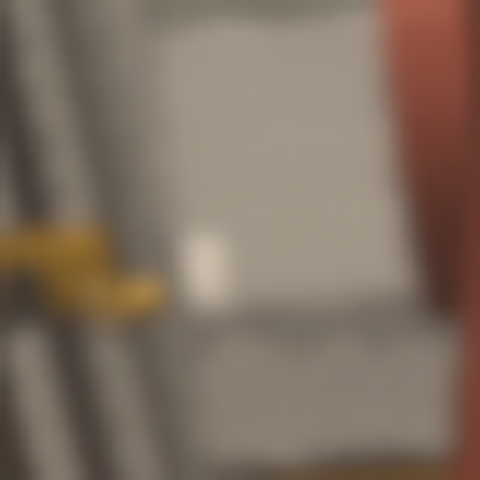

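```bash
python3 -m crank '[{"x":-0.08,"y":0,"z":-0.18,"turn":0},{"x":0,"y":0,"z":0,"turn":0}]' | sed -n '2p;4p'; python3 -m crank '[{"x":0.4,"y":0,"z":0.1,"turn":0},{"x":0.6,"y":0,"z":0,"turn":0},{"x":2,"y":0,"z":0,"turn":0},{"x":4,"y":0,"z":0,"turn":0},{"x":4,"y":0,"z":0,"turn":0}]' | sed -n '2p;4p';  python3 - <<'E' 2>&1 | sed 's/np.float64//g'
from h import *
im,P=lip('side','s6.png'); jm,Q=lip('top','t6.png',.0,.16)
a=cv2.resize(jm[145:185,205:265],(720,480),interpolation=cv2.INTER_CUBIC);cv2.imwrite('pics/c6.png',a[:,:,::-1])
E
```

```text
tool_pos: [0.6755, 0.0548, 0.1747]
contact_force: [-24.5, -0.4, 7.9]
tool_pos: [0.5721, 0.0566, 0.1753]
contact_force: [-0.5, -1.0, 0.1]
min-q zs [((0.396), (0.5803)), ((0.402), (0.5787)), ((0.408), (0.5779)), ((0.414), (0.5775)), ((0.42), (0.5779)), ((0.426), (0.5788)), ((0.432), (0.5783)), ((0.438), (0.5779)), ((0.444), (0.5782)), ((0.45), (0.578)), ((0.456), (0.5778)), ((0.462), (0.5776)), ((0.474), (0.5493)), ((0.48), (0.549)), ((0.486), (0.5515)), ((0.492), (0.555)), ((0.498), (0.5576)), ((0.504), (0.5608)), ((0.51), (0.564)), ((0.516), (0.5674))]
min-q zs [((0.408), (0.5777)), ((0.42), (0.5782)), ((0.48), (0.5489)), ((0.486), (0.551)), ((0.492), (0.5548)), ((0.504), (0.5609)), ((0.51), (0.5628)), ((0.516), (0.5667))]
```

View pics/c6.png

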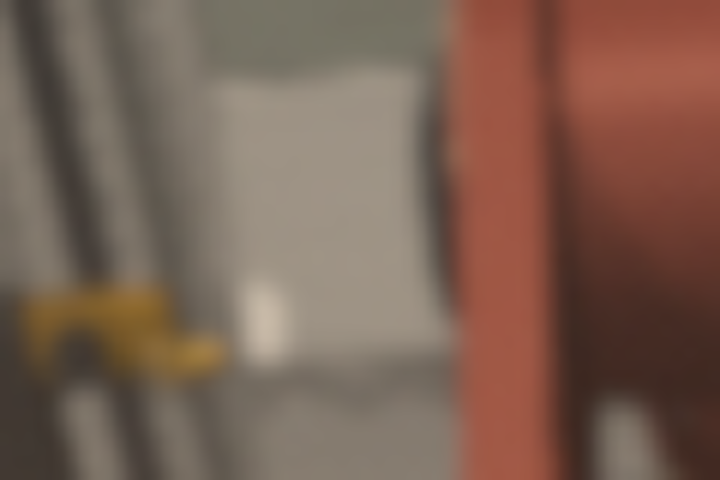

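```bash
python3 - <<'E' 2>&1 | sed 's/np.float64//g'
from h import *
y0=np.array([.63,.057,0])@Y3
A={}
for n in('top','side'):
    A[n]=np.mean([snap(n)[0].astype(float) for _ in range(5)],0); np.save(f'pics/avg_{n}.npy',A[n])
a=A['top'];b=np.clip(a[...,0]-a[...,2]-25,0,None)
for u in range(219,226):
    w=b[168:181,u];v=(w*np.arange(168,181)).sum()/max(w.sum(),1);p=onplane('top',u,v,.5487);print(u,w.max().round(),'v',v.round(2),'y',(p@Y3-y0).round(4),'zs',(p@S).round(4))
g=a.mean(2)
for u in range(226,240,2):
    col=g[170:188,u];d=-np.diff(col);i=d.argmax();k=slice(max(i-2,0),i+3);v=170.5+(d[k]*np.arange(18)[:-1][k]).sum()/d[k].sum();p=onplane('top',u,v,.5487);print('nosebot',u,v.round(2),'y',(p@Y3-y0).round(4),'zs',(p@S).round(4),col.round().astype(int))
a=A['side'];b=np.clip(a[...,0]-a[...,2]-40,0,None)
print((b[126:146,332:346]).round().astype(int))
E
```

```text
219 57.0 v 173.37 y 0.1564 zs 0.4845
220 62.0 v 174.15 y 0.1541 zs 0.4815
221 64.0 v 174.16 y 0.1514 zs 0.4811
222 58.0 v 174.1 y 0.1486 zs 0.4811
223 36.0 v 174.02 y 0.1458 zs 0.481
224 9.0 v 173.9 y 0.143 zs 0.4811
225 3.0 v 170.96 y 0.1384 zs 0.4909
nosebot 226 174.59 y 0.138 zs 0.478 [178 179 177 173 157 132 111 106 107 110 113 114 113 112 112 113 111 104]
nosebot 228 174.45 y 0.1324 zs 0.4779 [167 170 169 165 151 128 110 109 115 119 122 123 122 122 123 124 124 118]
nosebot 230 174.07 y 0.1267 zs 0.4786 [147 147 146 142 131 117 107 110 118 122 123 123 123 123 124 125 124 119]
nosebot 232 174.36 y 0.1213 zs 0.4769 [146 146 144 140 131 119 110 108 114 119 122 122 123 123 124 124 121 111]
nosebot 234 186.29 y 0.123 zs 0.4336 [146 146 144 139 129 120 114 109 109 115 120 122 123 123 124 124 119 104]
nosebot 236 186.19 y 0.1173 zs 0.4333 [146 146 144 138 125 114 110 109 111 117 121 122 123 123 124 123 117 101]
nosebot 238 186.18 y 0.1116 zs 0.4326 [146 145 144 135 121 109 106 110 116 121 122 122 122 123 124 123 116  98]
[[0 0 0 0 0 0 0 0 0 0 0 0 0 0]
 [0 0 0 0 0 0 0 0 0 0 0 0 0 0]
 [0 0 0 0 0 0 0 0 0 0 0 0 0 0]
 [0 0 0 0 0 0 0 0 0 0 0 0 0 0]
 [0 0 0 0 0 0 0 0 0 0 0 0 0 0]
 [0 0 0 0 0 0 0 0 0 0 0 0 0 0]
 [0 0 0 0 0 0 0 0 0 0 0 0 0 0]
 [0 0 0 0 0 0 0 0 0 0 0 0 0 0]
 [0 0 0 0 0 0 0 0 0 4 0 0 0 0]
 [0 0 0 0 0 0 0 0 0 7 0 0 0 0]
 [0 0 0 0 0 0 0 0 0 0 0 0 0 0]
 [0 0 0 0 0 0 0 0 0 0 0 0 0 0]
 [0 0 0 0 0 0 0 0 0 0 0 0 0 0]
 [0 0 0 0 0 0 0 0 0 0 0 0 0 0]
 [0 0 0 0 0 0 0 0 0 0 0 0 0 0]
 [0 0 0 0 0 0 0 0 0 0 0 0 0 0]
 [0 0 0 0 0 0 0 0 0 0 0 0 0 0]
 [0 0 0 0 0 0 0 0 0 0 0 0 0 0]
 [0 0 0 0 0 0 0 0 0 0 0 0 0 0]
 [0 0 0 0 0 0 0 0 0 0 0 0 0 0]]
```

```bash
python3 - <<'E' 2>&1 | sed 's/np.float64//g'
from h import *
y0=np.array([.63,.057,0])@Y3
D=np.median([snap('top')[1] for _ in range(6)],0);P=cloud('top',D)
for u in range(220,232): print(u,[(v,int(1e4*(P[v,u]@N)),int(1e4*(P[v,u]@S)),int(1e3*(P[v,u]@Y3-y0))) for v in range(172,179)])
a=np.load('pics/avg_side.npy');print((a[...,0]-a[...,2])[126:146,332:348].round().astype(int))
print(a.mean(2)[126:156,332:350].round().astype(int))
for z in (.475,.477,.479,.481): print(z,proj('side',Y3*(y0+.146)+N*.5487+S*z).round(2),proj('side',Y3*(y0+.14)+N*.5487+S*z).round(2))
E
```

```text
220 [(172, 5782, 4664, 158), (173, 5649, 4730, 156), (174, 5518, 4796, 154), (175, 5476, 4793, 154), (176, 5474, 4760, 155), (177, 5678, 4566, 159), (178, 5703, 4511, 161)]
221 [(172, 5870, 4594, 157), (173, 5870, 4558, 158), (174, 5512, 4797, 151), (175, 5472, 4793, 151), (176, 5487, 4747, 152), (177, 5747, 4509, 158), (178, 5712, 4501, 158)]
222 [(172, 5777, 4662, 152), (173, 5771, 4631, 153), (174, 5491, 4810, 148), (175, 5477, 4786, 149), (176, 5907, 4418, 158), (177, 5902, 4385, 158), (178, 5853, 4387, 158)]
223 [(172, 5781, 4655, 150), (173, 5795, 4609, 151), (174, 5496, 4803, 145), (175, 5480, 4781, 146), (176, 5790, 4505, 152), (177, 5786, 4472, 153), (178, 5798, 4427, 154)]
224 [(172, 5787, 4647, 147), (173, 5781, 4617, 147), (174, 5760, 4597, 148), (175, 5768, 4555, 148), (176, 5771, 4517, 149), (177, 5775, 4478, 150), (178, 5766, 4448, 150)]
225 [(172, 5757, 4667, 144), (173, 5780, 4614, 145), (174, 5776, 4581, 145), (175, 5775, 4546, 146), (176, 5775, 4511, 146), (177, 5771, 4478, 147), (178, 5784, 4431, 148)]
226 [(172, 5499, 4860, 136), (173, 5492, 4831, 137), (174, 546
[... 3699 characters left out ...]
8 108 114 124 129 130]
 [ 38  45  64  95 109 107 101  99  97  93  93  92  94  98 109 116 124 128]
 [ 38  45  70  97 108 105 101  98  96  93  92  92  93  92  99 108 116 123]
 [ 42  45  65  90 103 103 100  97 100  96  94  93  94  93  95 105 110 117]
 [ 49  47  61  85 100 103 101  99  96  94  95  96  96  94  97 100 105 108]
 [ 56  46  56  80  96 102  97  94  95  97  98 105 104  96  97 104 100 102]
 [ 56  46  51  74  94  99  97  94  93  95 103 110 109 100  98 100  98  93]
 [ 50  45  52  73  95 101  96  94  99 104 106 110 110  97  99 104  98  94]]
0.475 [337.01 139.92] [338.09 140.99]
0.477 [337.3  139.21] [338.38 140.29]
0.479 [337.58 138.51] [338.66 139.59]
0.481 [337.86 137.81] [338.95 138.88]
```

```bash
python3 -m crank '[{"x":-4,"y":0,"z":0,"turn":0},{"x":-4,"y":0,"z":0,"turn":0},{"x":-1.7,"y":0,"z":0,"turn":0},{"x":0,"y":0,"z":0,"turn":0}]' | sed -n '2p;4p'; python3 -m crank '[{"x":-0.4,"y":0,"z":0,"turn":0},{"x":-0.4,"y":0,"z":0,"turn":0},{"x":-0.3,"y":0,"z":0,"turn":0},{"x":0,"y":0,"z":0,"turn":0}]' | sed -n '2p;4p';python3 -m crank '[{"x":-0.08,"y":0,"z":-0.2,"turn":0},{"x":0,"y":0,"z":0,"turn":0}]' | sed -n '2p;4p'
```

```text
tool_pos: [0.6711, 0.0545, 0.1746]
contact_force: [0.2, -0.2, -0.6]
tool_pos: [0.6758, 0.0547, 0.1751]
contact_force: [-15.4, -0.4, 5.8]
tool_pos: [0.6762, 0.0547, 0.1764]
contact_force: [-14.4, -1.4, 3.7]
```

```bash
python3 -m crank '[{"x":0.4,"y":0,"z":0.1,"turn":0},{"x":0.6,"y":0,"z":0,"turn":0},{"x":2,"y":0,"z":0,"turn":0},{"x":4,"y":0,"z":0,"turn":0},{"x":4,"y":0,"z":0,"turn":0}]' | sed -n '2p;4p';  python3 - <<'E' 2>&1 | sed 's/np.float64//g'
from h import *
y0=np.array([.63,.057,0])@Y3
D=np.median([snap('top')[1] for _ in range(6)],0);P=cloud('top',D)
for u in (221,222,223,226,227,228,229,230,231): print(u,[(v,int(1e4*(P[v,u]@N)),int(1e4*(P[v,u]@S))) for v in range(172,179)])
im,d=snap('side'); 
# board/bench state
P=cloud('side',d);np.save('pics/P_side.npy',P)
M=(P[...,2]>.016)&(P[...,2]<.033)&(P[...,0]>.46)&(P[...,0]<.6)&(P[...,1]>-.045)&(P[...,1]<.16)
c,l=cv2.connectedComponents(M.astype('uint8'));i=np.bincount(l[M]).argmax();print(cv2.minAreaRect(P[l==i][:,:2].astype('f4')))
E
```

```text
tool_pos: [0.5703, 0.0567, 0.1765]
contact_force: [-0.0, -0.5, -0.5]
221 [(172, 5874, 4591), (173, 5886, 4546), (174, 5516, 4794), (175, 5482, 4785), (176, 5484, 4749), (177, 5741, 4514), (178, 5716, 4498)]
222 [(172, 5786, 4655), (173, 5782, 4623), (174, 5522, 4786), (175, 5463, 4797), (176, 5932, 4399), (177, 5900, 4387), (178, 5866, 4377)]
223 [(172, 5763, 4669), (173, 5783, 4618), (174, 5507, 4794), (175, 5485, 4777), (176, 5796, 4501), (177, 5779, 4478), (178, 5784, 4438)]
226 [(172, 5498, 4861), (173, 5499, 4826), (174, 5482, 4804), (175, 5488, 4764), (176, 5784, 4500), (177, 5787, 4461), (178, 5758, 4448)]
227 [(172, 5505, 4852), (173, 5489, 4830), (174, 5463, 4815), (175, 5483, 4765), (176, 5782, 4498), (177, 5764, 4476), (178, 5783, 4425)]
228 [(172, 5507, 4848), (173, 5481, 4833), (174, 5482, 4797), (175, 5484, 4761), (176, 5763, 4509), (177, 5770, 4468), (178, 5774, 4429)]
229 [(172, 5493, 4855), (173, 5497, 4818), (174, 5462, 4810), (175, 5479, 4762), (176, 5777, 4495), (177, 5772, 4463), (178, 5782, 4419)]
230 [(172, 5493, 4852), (173, 5475, 4831), (174, 5473, 4798), (175, 5494, 4747), (176, 5787, 4484), (177, 5789, 4447), (178, 5786, 4413)]
231 [(172, 5498, 4845), (173, 5504, 4806), (174, 5484, 4786), (175, 5485, 4751), (176, 5790, 4479), (177, 5791, 4441), (178, 5781, 4413)]
((0.5406615138053894, 0.0650850385427475), (0.10285726934671402, 0.17064529657363892), 1.6468490362167358)
```

```bash
python3 -m crank '[{"x":4,"y":0.4,"z":0,"turn":0},{"x":4,"y":0.4,"z":0,"turn":0},{"x":3.5,"y":0,"z":0,"turn":0},{"x":0,"y":0,"z":3,"turn":0},{"x":0,"y":0,"z":3,"turn":0}]' 100;  python3 -m crank '[{"x":0,"y":0,"z":3,"turn":0},{"x":0,"y":0,"z":3,"turn":0},{"x":0,"y":0,"z":2,"turn":0},{"x":0,"y":0,"z":0,"turn":0},{"x":0,"y":0,"z":0,"turn":0}]'
python3 - <<'E'
from h import *
im,d=snap('side','s7.png');P=cloud('side',d);t=manip.state()['tool_pos']
h=cv2.cvtColor(im,cv2.COLOR_RGB2HSV);Q=P.reshape(-1,3)
k=(h[...,2].ravel()<75)&(abs(Q[:,1]-t[1])<.08)&(abs(Q[:,0]-t[0])<.035)&(Q[:,2]>.015)&(Q[:,2]<.2);G=Q[k]
for z in np.arange(.02,.2,.01):
    g=G[abs(G[:,2]-z)<.005]
    if len(g)>2: print(round(z,3),len(g),g.min(0).round(3)[:2],g.max(0).round(3)[:2])
D=np.median([snap('top')[1] for _ in range(3)],0);Q=cloud('top',D).reshape(-1,3)
k=(abs(Q[:,2]-.022)<.006)&(Q[:,0]>.47)&(Q[:,0]<.535)&(Q[:,1]>-.03)&(Q[:,1]<.16)
for a,b in((-.01,.02),(.02,.05),(.08,.11),(.11,.14)):
    g=Q[k&(Q[:,1]>a)&(Q[:,1]<b)];print('edge y',a,len(g),np.percentile(g[:,0],[0,3,10]).round(4) if len(g) else '')
E
```

```text
time: 17.6
tool_pos: [0.4585, 0.0673, 0.1186]
tool_rot: [0.002, 0.01, 1.0, 0.002]
contact_force: [-0.3, 0.4, -0.8]
gripper_width: 0.845
grasp_force: 0.0
time: 18.1
tool_pos: [0.4572, 0.0674, 0.0374]
tool_rot: [-0.001, 0.01, 1.0, 0.002]
contact_force: [-0.3, 0.8, 0.4]
gripper_width: 1.004
grasp_force: 0.0
0.09 13 [0.45  0.107] [0.469 0.114]
0.1 34 [0.449 0.01 ] [0.466 0.113]
0.11 41 [0.448 0.007] [0.464 0.114]
0.12 27 [0.448 0.007] [0.46  0.113]
0.13 14 [0.445 0.008] [0.457 0.115]
0.14 62 [ 0.443 -0.01 ] [0.466 0.139]
0.15 58 [ 0.44 -0.01] [0.465 0.135]
0.16 63 [ 0.438 -0.008] [0.465 0.099]
0.17 90 [ 0.437 -0.008] [0.465 0.094]
0.18 102 [ 0.437 -0.007] [0.466 0.076]
0.19 68 [ 0.442 -0.004] [0.466 0.059]
edge y -0.01 6 [0.5227 0.523  0.5237]
edge y 0.02 2 [0.5296 0.5297 0.53  ]
edge y 0.08 0 
edge y 0.11 11 [0.528  0.5281 0.5283]
```

```bash
python3 -m crank '[{"x":0,"y":0,"z":2,"turn":0},{"x":0,"y":0,"z":2,"turn":0},{"x":0,"y":0,"z":1.5,"turn":0},{"x":0,"y":0,"z":1,"turn":0},{"x":0,"y":0,"z":0,"turn":0}]' | sed -n '2p;4p'; for i in 1 2; do python3 -m crank '[{"x":0,"y":0,"z":0.3,"turn":0},{"x":0,"y":0,"z":0,"turn":0}]' | sed -n '2p;4p'; done
```

```text
tool_pos: [0.4554, 0.0677, -0.0289]
contact_force: [0.2, 0.3, 0.3]
tool_pos: [0.4568, 0.0677, -0.0304]
contact_force: [0.3, -0.4, 0.7]
tool_pos: [0.4562, 0.0678, -0.0341]
contact_force: [0.1, 0.4, -0.2]
```

```bash
for i in 1 2; do python3 -m crank '[{"x":0,"y":0,"z":0.3,"turn":0},{"x":0,"y":0,"z":0,"turn":0}]' | sed -n '2p;4p'; done
python3 - <<'E'
from h import *
im,d=snap('side','s8.png');P=cloud('side',d);t=manip.state()['tool_pos']
h=cv2.cvtColor(im,cv2.COLOR_RGB2HSV);Q=P.reshape(-1,3)
k=(h[...,2].ravel()<80)&(abs(Q[:,1]-t[1])<.08)&(abs(Q[:,0]-t[0])<.035)&(Q[:,2]>.0)&(Q[:,2]<.1);G=Q[k]
for z in np.arange(.0,.1,.005):
    g=G[abs(G[:,2]-z)<.0025]
    if len(g)>0: print(round(z,3),len(g),g.min(0).round(3)[:2],g.max(0).round(3)[:2])
E
```

```text
tool_pos: [0.4558, 0.0677, -0.0375]
contact_force: [0.2, -0.2, -0.1]
tool_pos: [0.4556, 0.0678, -0.0407]
contact_force: [0.0, 0.2, -0.5]
0.0 1 [0.489 0.121] [0.489 0.121]
0.005 1 [0.485 0.046] [0.485 0.046]
0.015 5 [0.451 0.109] [0.464 0.114]
0.02 13 [0.448 0.011] [0.461 0.111]
0.025 18 [0.447 0.009] [0.464 0.114]
0.03 19 [0.447 0.008] [0.463 0.117]
0.035 17 [0.447 0.008] [0.46  0.114]
0.04 17 [0.447 0.008] [0.462 0.115]
0.045 5 [0.447 0.018] [0.457 0.113]
0.05 5 [0.444 0.012] [0.456 0.115]
0.055 10 [ 0.443 -0.006] [0.467 0.136]
0.06 25 [ 0.442 -0.009] [0.465 0.135]
0.065 42 [ 0.441 -0.009] [0.466 0.135]
0.07 27 [ 0.44 -0.01] [0.466 0.134]
0.075 25 [ 0.441 -0.007] [0.463 0.098]
0.08 27 [ 0.438 -0.006] [0.464 0.1  ]
0.085 41 [ 0.437 -0.008] [0.464 0.101]
0.09 36 [ 0.437 -0.009] [0.463 0.081]
0.095 40 [ 0.436 -0.007] [0.464 0.087]
```

```bash
python3 -m crank '[{"x":0,"y":0,"z":0.3,"turn":0},{"x":-1,"y":0,"z":0,"turn":0},{"x":-0.8,"y":0,"z":0,"turn":0},{"x":0,"y":0,"z":0,"turn":0}]' | sed -n '2p;4p'; for i in 1 2 3 4; do python3 -m crank '[{"x":-0.2,"y":0,"z":0,"turn":0},{"x":-0.2,"y":0,"z":0,"turn":0},{"x":0,"y":0,"z":0,"turn":0}]' | sed -n '2p;4p'; done
```

```text
tool_pos: [0.476, 0.0673, -0.0426]
contact_force: [-0.2, 0.5, 0.2]
tool_pos: [0.4781, 0.0673, -0.0433]
contact_force: [-0.9, 0.5, -0.1]
tool_pos: [0.482, 0.0674, -0.0434]
contact_force: [-1.2, 1.1, -0.1]
tool_pos: [0.4864, 0.0671, -0.0433]
contact_force: [0.3, 0.8, -1.5]
tool_pos: [0.4905, 0.067, -0.0433]
contact_force: [-1.1, -0.6, -0.4]
```

```bash
for i in 1 2 3 4; do python3 -m crank '[{"x":-0.4,"y":0,"z":0,"turn":0},{"x":-0.4,"y":0,"z":0,"turn":0},{"x":-0.4,"y":0,"z":0,"turn":0},{"x":-0.4,"y":0,"z":0,"turn":0},{"x":-0.4,"y":0,"z":0,"turn":0}]' | sed -n '1p;2p;4p'; done
python3 - <<'E'
from h import *
d=np.median([snap('side')[1] for _ in range(2)],0);P=cloud('side',d);print(manip.state()['tool_pos'])
M=(P[...,2]>.016)&(P[...,2]<.033)&(P[...,0]>.53)&(P[...,0]<.72)&(P[...,1]>-.045)&(P[...,1]<.16)
c,l=cv2.connectedComponents(M.astype('uint8'));i=np.bincount(l[M]).argmax();B=P[l==i];print(len(B),cv2.minAreaRect(B[:,:2].astype('f4')),np.percentile(B[:,0],[1,99]),np.percentile(B[:,1],[1,99]))
E
```

```text
time: 21.75
tool_pos: [0.5104, 0.0667, -0.0434]
contact_force: [-1.5, 0.2, -1.3]
time: 22.25
tool_pos: [0.5304, 0.0663, -0.0434]
contact_force: [-1.7, -0.2, -0.9]
time: 22.75
tool_pos: [0.5504, 0.0659, -0.0434]
contact_force: [-2.2, -0.3, 0.3]
time: 23.25
tool_pos: [0.5704, 0.0655, -0.0434]
contact_force: [-2.9, -0.3, 1.5]
[ 0.57121461  0.06540038 -0.04321277]
615 ((0.6284513473510742, 0.009626902639865875), (0.10994207113981247, 0.10714774578809738), 36.936649322509766) [0.56066437 0.67896935] [-0.02155657  0.07412854]
```

```bash
for i in 1 2; do python3 -m crank '[{"x":-0.4,"y":0,"z":0,"turn":0},{"x":-0.4,"y":0,"z":0,"turn":0},{"x":-0.4,"y":0,"z":0,"turn":0},{"x":-0.4,"y":0,"z":0,"turn":0},{"x":-0.4,"y":0,"z":0,"turn":0}]' | sed -n '1p;2p;4p'; done
python3 - <<'E'
from h import *
d=np.median([snap('side','s9.png')[1] for _ in range(3)],0);P=cloud('side',d);print(manip.state()['tool_pos'])
Q=P.reshape(-1,3)
for y in np.arange(-.02,.15,.01):
    g=Q[(abs(Q[:,1]-y)<.005)&(Q[:,2]>.018)&(Q[:,2]<.032)&(Q[:,0]>.6)&(Q[:,0]<.76)]
    f=Q[(abs(Q[:,1]-y)<.005)&(Q[:,2]>.006)&(Q[:,2]<.018)&(Q[:,0]>.6)&(Q[:,0]<.66)]
    if len(g): print(round(y,3),len(g),'top',g[:,0].min().round(4),g[:,0].max().round(4),'face',len(f),np.median(f[:,0]).round(4) if len(f) else '')
E
```

```text
time: 23.85
tool_pos: [0.5904, 0.0651, -0.0435]
contact_force: [-3.8, -0.3, 2.3]
time: 24.35
tool_pos: [0.6103, 0.0646, -0.0436]
contact_force: [-3.2, 0.1, 3.2]
[ 0.61104043  0.0645739  -0.04357292]
-0.02 95 top 0.6197 0.7172 face 52 0.6392
-0.01 116 top 0.6188 0.7193 face 6 0.6205
0.0 108 top 0.6028 0.7213 face 5 0.6216
0.01 94 top 0.602 0.7224 face 18 0.6193
0.02 51 top 0.6014 0.7212 face 2 0.6109
0.03 30 top 0.6491 0.6727 face 0 
0.04 21 top 0.6552 0.6726 face 0 
0.05 13 top 0.626 0.6721 face 0 
0.06 11 top 0.629 0.6729 face 2 0.6259
0.07 19 top 0.6212 0.6995 face 7 0.6223
0.08 4 top 0.6329 0.7217 face 6 0.6227
0.09 12 top 0.6218 0.6661 face 6 0.6227
0.1 10 top 0.6074 0.6271 face 7 0.622
0.11 33 top 0.6009 0.6712 face 26 0.6111
0.12 1 top 0.6305 0.6305 face 0
```

```bash
for i in 1 2; do python3 -m crank '[{"x":-0.3,"y":0,"z":0,"turn":0},{"x":-0.3,"y":0,"z":0,"turn":0},{"x":-0.3,"y":0,"z":0,"turn":0},{"x":-0.1,"y":0,"z":0,"turn":0},{"x":0,"y":0,"z":0,"turn":0}]' | sed -n '1p;2p;4p'; done; python3 -m crank '[{"x":0.3,"y":0,"z":0,"turn":0},{"x":1,"y":0,"z":0,"turn":0},{"x":3,"y":0,"z":0,"turn":0},{"x":4,"y":0,"z":0,"turn":0},{"x":4,"y":0,"z":0,"turn":0}]' | sed -n '1p;2p;4p';python3 -m crank '[{"x":4,"y":0,"z":0,"turn":0},{"x":4,"y":0,"z":0,"turn":0},{"x":0,"y":0,"z":-4,"turn":0},{"x":0,"y":0,"z":-4,"turn":0},{"x":0,"y":0,"z":0,"turn":0}]' | sed -n '1p;2p;4p'
python3 - <<'E'
from h import *
o=np.array([.6307,.057,0])
for n in('side','top'):
    d=np.median([snap(n,n+'10.png')[1] for _ in range(3)],0);P=cloud(n,d);Q=P.reshape(-1,3)
    H=np.stack([(Q-o)@X3,(Q-o)@Y3,Q[:,2]],1)
    for y in np.arange(-.085,.1,.0125):
        k=(abs(H[:,1]-y)<.00625)&(H[:,0]>-.04)&(H[:,0]<.15)
        g=H[k&(H[:,2]>.018)&(H[:,2]<.032)];f=H[k&(H[:,2]>.006)&(H[:,2]<.017)&(H[:,0]<.04)];b=H[k&(H[:,2]>.038)&(H[:,2]<.06)]
        if len(g)>2: print(n,round(y,3),len(g),'top',*np.percentile(g[:,0],[2,98]).round(4),'face',len(f),np.median(f[:,0]).round(4) if len(f) else '','blk',len(b),np.percentile(b[:,0],[5,95]).round(3) if len(b) else '')
E
```

```text
time: 25.0
tool_pos: [0.6203, 0.0644, -0.0438]
contact_force: [-1.2, 0.4, -1.2]
time: 25.5
tool_pos: [0.6305, 0.0642, -0.0437]
contact_force: [-0.2, 0.3, -0.1]
time: 26.0
tool_pos: [0.5056, 0.0667, -0.0433]
contact_force: [0.1, -0.6, -0.2]
time: 26.5
tool_pos: [0.4314, 0.0681, 0.0428]
contact_force: [1.4, 0.2, 0.1]
side -0.073 133 top 0.011 0.0929 face 40 0.0223 blk 0 
side -0.06 129 top 0.0119 0.1025 face 8 0.0113 blk 69 [0.061 0.096]
side -0.048 81 top 0.011 0.1089 face 11 0.0105 blk 57 [0.059 0.095]
side -0.035 76 top 0.0105 0.0608 face 8 0.0115 blk 57 [0.058 0.094]
side -0.023 65 top 0.0115 0.0615 face 6 0.0102 blk 56 [0.057 0.092]
side -0.01 66 top 0.0106 0.0607 face 9 0.0112 blk 50 [0.056 0.09 ]
side 0.002 71 top 0.0103 0.0627 face 9 0.0109 blk 3 [0.078 0.088]
side 0.015 75 top 0.0126 0.07 face 8 0.0103 blk 71 [0.054 0.095]
side 0.027 59 top 0.0107 0.0574 face 8 0.0108 blk 55 [0.054 0.096]
side 0.04 64 top 0.0108 0.0575 face 5 0.0113 blk 59 [0.056 0.096]
side 0.052 57 top 0.0105 0.0588 face 8 0.0111 blk 47 [0.056 0.097]
side 0.065 57 top 0.0112 0.0589 face 7 0.011 blk 56 [0.057
[... 347 characters left out ...]
35 0.0628 face 6 0.0127 blk 47 [0.06  0.096]
top -0.023 59 top 0.0121 0.0611 face 5 0.0122 blk 47 [0.059 0.094]
top -0.01 58 top 0.0124 0.0621 face 6 0.0127 blk 47 [0.058 0.093]
top 0.002 100 top 0.0127 0.1106 face 6 0.0133 blk 6 [0.078 0.091]
top 0.015 90 top 0.0124 0.106 face 4 0.0122 blk 22 [0.057 0.096]
top 0.027 54 top 0.0124 0.058 face 6 0.0125 blk 48 [0.055 0.093]
top 0.04 56 top 0.0125 0.0572 face 6 0.0128 blk 49 [0.056 0.096]
top 0.052 58 top 0.0113 0.0586 face 5 0.0121 blk 48 [0.058 0.096]
top 0.065 57 top 0.0116 0.0593 face 6 0.0123 blk 47 [0.058 0.099]
top 0.077 56 top 0.0106 0.0606 face 5 0.0126 blk 51 [0.059 0.098]
top 0.09 31 top 0.011 0.0816 face 2 0.0142 blk 13 [0.061 0.098]
```

```bash
python3 - <<'E' 2>&1 | sed 's/np.float64//g'
from h import *
D=np.median([snap('top')[1] for _ in range(6)],0);P=cloud('top',D)
for u in (222,223,226,227,228,229,230,231,236,242): print(u,[(v,int(1e4*(P[v,u]@N)),int(1e4*(P[v,u]@S))) for v in range(170,178)])
E
```

```text
222 [(170, 5765, 4741), (171, 5782, 4693), (172, 5768, 4669), (173, 5795, 4612), (174, 5495, 4807), (175, 5493, 4774), (176, 5938, 4394), (177, 5886, 4398)]
223 [(170, 5776, 4730), (171, 5783, 4689), (172, 5782, 4655), (173, 5768, 4630), (174, 5499, 4800), (175, 5472, 4786), (176, 5787, 4507), (177, 5810, 4454)]
226 [(170, 5529, 4906), (171, 5511, 4885), (172, 5491, 4866), (173, 5483, 4838), (174, 5480, 4806), (175, 5484, 4767), (176, 5767, 4513), (177, 5782, 4465)]
227 [(170, 5509, 4918), (171, 5509, 4884), (172, 5510, 4848), (173, 5494, 4826), (174, 5486, 4797), (175, 5469, 4776), (176, 5783, 4498), (177, 5762, 4478)]
228 [(170, 5518, 4908), (171, 5517, 4874), (172, 5495, 4857), (173, 5477, 4836), (174, 5460, 4814), (175, 5473, 4770), (176, 5790, 4488), (177, 5773, 4465)]
229 [(170, 5531, 4895), (171, 5491, 4891), (172, 5499, 4850), (173, 5489, 4823), (174, 5467, 4806), (175, 5494, 4750), (176, 5776, 4496), (177, 5772, 4463)]
230 [(170, 5525, 4897), (171, 5498, 4883), (172, 5495, 4850), (173, 5481, 4826), (174, 5479, 4793), (175, 5477, 4760), (176, 5770, 4497), (177, 5776, 4456)]
231 [(170, 5546, 4878), (171, 5508, 4872), (172, 5483, 4857), (173, 5472, 4830), (174, 5478, 4791), (175, 5486, 4750), (176, 5787, 4480), (177, 5782, 4449)]
236 [(170, 5514, 4886), (171, 5494, 4867), (172, 5485, 4838), (173, 5476, 4811), (174, 5478, 4775), (175, 5774, 4510), (176, 5767, 4479), (177, 5780, 4433)]
242 [(170, 5510, 4870), (171, 5489, 4851), (172, 5483, 4821), (173, 5483, 4786), (174, 5475, 4757), (175, 5769, 4495), (176, 5782, 4448), (177, 5771, 4420)]
```

```bash
python3 -c "
from plant import manip;print(manip.job_done())"
```

```text
the job is handed in; nothing more can be done
None
```

The job is handed in, at about 27 s. The sash lip measures level with the brass pointer to within about 2 mm, the board is parallel to the hood and about 11 mm inside it, and the blocks kept their places on the slats. One caveat: the tool could only point straight down, so I drove the sash up with a finger against the lip's nose rather than its underside. An early misplaced touch there reached about 57 N before I backed off.

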